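# Slide a freshly striped housing into the curing bay and start the lamps

### The job

The orange light-cured stripes on the white housing are still wet: with your fingertips, push it slowly over the deck of the curing station, down the lane between the two lamp rails and flat against the end stop, then press the green start button and move clear. Nothing - housing or fingers - may touch either rail, and keep the fingers off the stripes; do not pinch, lift or tip the housing. Do not press the button before the housing is fully home, and leave the other things on the bench where they are.

Things in the scene. Friction and masses are not known exactly. Their poses are not given: they have to be found in the camera images.
- station: Bench-top curing station, fixed. Origin: middle of the lane's mouth, at bench height; +y runs down the lane from mouth to end stop (roughly to the robot's left), +x points away from the robot, z up. In this frame, mm: dark steel deck, top at z 14, x -90 to 90, y -220 to 280; open loading area y -220 to 0; lane 82 wide between two rails, y 0 to 160; end stop, then the control head
- rail_near: Aluminium lamp rail on the robot's side of the lane, part of the station (same origin and axes): x -63 to -41, y 0 to 160, top at z 42 (28 above the deck). Violet lamp strip on its inner face. Fragile: must not be touched
- rail_far: The other lamp rail, on the far side of the lane, same frame: x 41 to 63, y 0 to 160, top at z 42. Must not be touched
- mouth (a point): middle of the lane's mouth, on the deck (station 0, 0, 14 mm)
- stop (a point): middle of the end stop's face, on the deck, 160 mm beyond mouth along the lane. The black stop is 80 wide and reaches to z 56 mm. Right behind it stands the grey control head: station x -70 to 70, y 166 to 270, top at z 70, with the button and a small dial (x 45, y 225, up to z 79) on top
- housing: White plastic housing to be cured, loose on the loading area, somewhat crooked and off the lane's middle; 0.2 to 0.5 kg, slides with friction. Origin: centre of its underside; +y along its length towards the lane (up to 0.22 rad off), z up. 100 mm long, 58 high, 64 wide over the stripes. Its end faces (y +-50, 58 wide, blue masking tape) are dry and may be pushed. Home: origin 50 mm short of the stop
- cheek_near: Dry white upper part of the housing's long side that faces the robot, part of the housing (same frame): face at x -31, y -45 to 45, z 29 to 56. The fingers may push it
- cheek_far: The same on the housing's other long side, face at x +31. The fingers may push one cheek at a time; pressing both at once is a pinch
- stripe_near: Wet orange stripe, a raised band along the housing's long side that faces the robot, part of the housing (same frame): face at x -32, y -46 to 46, z 8 to 26. Must not be touched
- stripe_far: The wet orange stripe on the other long side, face at x +32, same heights. Must not be touched
- start (a joint): Green start button: 0 = up, 0.006 (m) = fully pressed; pressed from above, springs back, fully down takes about 5 N; it counts as pressed from 0.004
- start_top (a point): middle of the green button's top, 28 mm across, on the control head at station x 0, y 228
- proto_green: another white housing with a green stripe, 58 x 100 x 58, at the left of the bench; leave alone
- proto_plain: another white housing without stripes, 58 x 100 x 58, at the right of the bench; leave alone
- proto_blue: another white housing with a blue stripe, 58 x 100 x 58, standing beside the far rail, outside the lane; leave alone
- lacquer_jar: lacquer jar with orange label, 52 across, 68 high, standing beside the station's loading area on the far side; leave alone
- tape_roll: roll of blue masking tape lying flat, 96 across, 25 high, on the robot's side of the station; leave alone
- screwdriver: red screwdriver lying at the left of the bench; leave alone
- caliper: caliper lying at the right of the bench, about 200 long, 10 high; leave alone
There are look-alikes about, which are no part of the job. Leave any pink or yellow look-alike of the housing alone.

How it is judged:
By the outcome, as a careful person would: the job done as asked, in the order asked, and still so for the second after the job is handed in, with the robot touching nothing.
It also fails if it takes over 61 s, if anything falls off the work surface, if the arm or the gripper's body presses on something with over 40 N, if the wrist force passes 120 N, or if a joint passes its speed limit or range.

### The arm

A 7-joint arm with a two-finger parallel gripper is mounted at the origin on the work surface. World frame = base frame: x ahead of the robot, y to its left, z up, the work surface at z = 0. Lengths are in m, angles in rad, forces in N, time in s.
With the tool pointing down it reaches from about 0.35 to 0.9 m from the base axis. Payload 8.1 kg.
Tool frame: the origin (TCP) lies between the finger pads; the fingertips stand 25 mm ahead of it and the grasp point (between the pads) lies 6 mm ahead of it; z points along the fingers, y is the direction in which the jaws open and shut (so a half turn about z gives the same grasp; the last joint's range is limited). The gripper opens to 92 mm and grips with 3 to 60 N. Pads are 19 mm wide; open, the fingers measure 130 mm over their backs; the gripper's body (75 mm by 190 mm) begins 47 mm behind the grasp point.
Start: joints at [1.234, 0.434, 0.025, 1.573, -0.012, 1.134, -0.075], TCP at [0.145, -0.608, 0.252] pointing down, gripper open.
Joint ranges: [-2.62, 2.62], [-0.44, 2.09], [-1.27, 1.32], [0.08, 2.57], [-1.32, 4.46], [0.12, 2], [-2.74, 2.74]. Speed limits (rad/s): [2.22, 2.22, 3.01, 3.01, 3.14, 3.14, 3.14].

### API

Orientations are given as a rotation vector (axis times angle).
In Python, from cell import * gives the robot as it stands.
- The arm moves only by the shell command python3 -m jog 'ROWS' [FORCE]. ROWS is JSON, one flat list of numbers, 5 for each row, row after row: the finger opening in mm, from 0 to 91.8, then the shift along the tool's x, y, z in units of 40 mm (1.0 is 40 mm), then the turn about the tool's z in units of 6 degrees (1.0 is 6 degrees). A call has 1 to 20 rows; each row shifts and turns the pose as measured when the row begins, along the tool's axes as they then stand; what a row does not reach is not made up. A row lasts 1/12 s, in which the tool goes at most 41.7 mm and 7.16 degrees, less where a joint would pass 70% of its speed; a pose out of reach is approached as far as the arm can. A call is refused whole if a number of a shift passes 1 or a number of a turn 1, either way. A call with a gripper value outside its range is refused whole. The fingers move at their own pace and stop on an object; FORCE is the grip in N (left out, the last holds). Time passes only in rows, so rows that do not move let the fingers close. It gives the time, the measured TCP pose, the force and the opening at its end, in the units of the state.
- observe(): the state, without advancing time (a new reading comes with each control period).
- get_image(name): name is "scene" or "top" or "wrist"; returns the picture (480x640x3 uint8, red, green, blue); there is no depth.
- camera_params(name): a dict with "intrinsics" (3x3 intrinsics, pixels), "xyz" and "orientation" of the camera in the world. Camera axes: x right, y down, z forward; pixel columns grow to the right and rows downward; lengths in m; the calibration is good to about 2 mm. A picture is of the moment at which its call begins: read the wrist's pose just before it. camera_params takes no time and is no camera call; for the wrist camera it gives the pose at the moment of the call.
- sign_off(): hands the job in, once; it reports no verdict.
The state is a dict: "clock": time; "joints": joint angles; "dq": joint speeds; "joint_efforts": joint torques, N m; "position": TCP position; "ee_rot": TCP orientation; "force": force on the tool from outside, world axes, zero at the start; "ft_torque": the same for the moment, N m; "width": opening from 0.0 (shut) to 1.0 (fully open).
Only numpy, scipy, OpenCV 4.12 (cv2) and the standard library are available. Lean on these libraries where they do the work, as an engineer would, in place of code of your own. Each camera call takes 0.05 s, during which the arm holds its last target. There are 200 camera calls.

## Working session

There is one attempt and no reset: what is moved stays moved. The work goes in short steps, Python scripts to look and compute and a shell command to move; the robot and the scene stay as the last step left them, time stands still between calls to the robot, and variables do not carry over. Pictures are saved under pics/ and viewed, about 8 in all and at most 12, crops included, and the job is handed in when it is done.

```bash
mkdir -p pics; ls; python3 - <<'E'
from cell import *
import cv2,numpy as np
s=observe();print(s)
for n in("scene","top","wrist"):
    c=camera_params(n);print(n,c)
    cv2.imwrite(f"pics/{n}0.png",get_image(n)[:,:,::-1])
E
```

```text
pics
{'clock': 0.0, 'joints': array([ 1.2343726 ,  0.43521175,  0.02496062,  1.57412358, -0.01157487,
        1.1340033 , -0.07511287]), 'dq': array([-0.00063819,  0.00117919,  0.00054121,  0.00058578,  0.00241165,
        0.00053524,  0.00225616]), 'joint_efforts': array([-6.02214586e-04, -6.67842150e+01,  9.84725095e-01, -3.14446664e+01,
       -6.05472014e-02,  4.27279668e-02,  1.57127165e-04]), 'position': array([ 0.14464403, -0.60752969,  0.25094155]), 'ee_rot': array([-3.11860523e+00, -3.66175670e-01,  5.44827247e-04]), 'force': array([-0.62359319, -1.04017204, -0.24251803]), 'ft_torque': array([-0.00720056, -0.04711288, -0.01300654]), 'width': 0.9980681070215816}
scene {'intrinsics': array([[459.68382728,   0.        , 317.8174862 ],
       [  0.        , 459.68382728, 242.63623869],
       [  0.        ,   0.        ,   1.        ]]), 'xyz': array([ 1.47186967, -0.02712212,  0.81916564]), 'orientation': array([-1.70113705, -1.69108219,  0.77591804])}
top {'intrinsics': array([[450.60149311,   0.        , 320.79451852],
       [  0.        , 450.60149311, 234.22465882],
       [  0.        ,   0.        ,   1.        ]]), 'xyz': array([ 0.36070314, -0.03233815,  1.25747675]), 'orientation': array([-2.16463525,  2.10519253, -0.18756018])}
wrist {'intrinsics': array([[334.76452346,   0.        , 320.5580203 ],
       [  0.        , 334.76452346, 234.47471767],
       [  0.        ,   0.        ,   1.        ]]), 'xyz': array([ 0.21087582, -0.59188966,  0.38413152]), 'orientation': array([ 2.30194068, -1.81734618, -0.23468565])}
```

View pics/scene0.png

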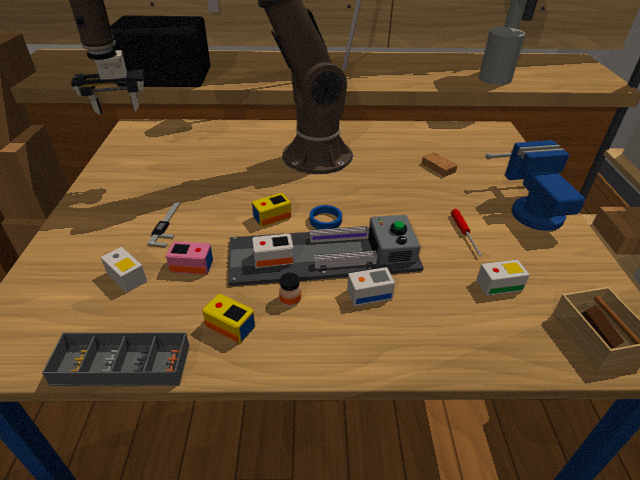

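View pics/top0.png

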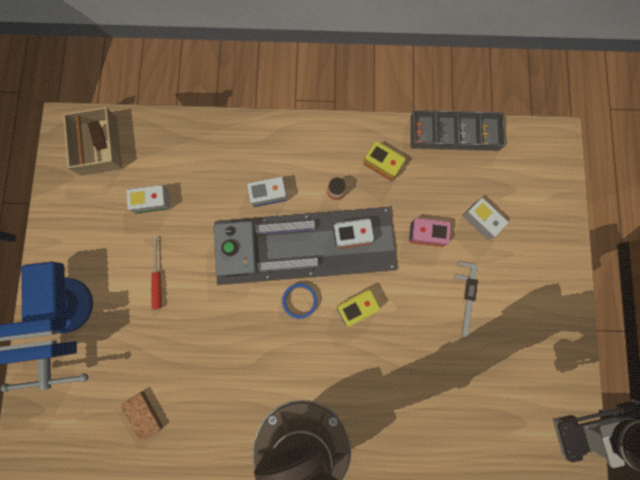

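In the scene view the target is the white housing with an orange stripe, on the deck at (273,250); in the top view it is at (353,233). Things it could be taken for, in the scene view: pink (190,257), yellow (271,209) and (229,317), plain (123,268), blue (371,286) and green (502,277). Only the target stands on the loading area. Next, close crops of both views.

```bash
python3 - <<'E'
import cv2
a=cv2.imread("pics/top0.png")[195:295,205:405];cv2.imwrite("pics/topc.png",cv2.resize(a,None,fx=4,fy=4,interpolation=2))
a=cv2.imread("pics/scene0.png")[205:295,222:432];cv2.imwrite("pics/scenec.png",cv2.resize(a,None,fx=3.8,fy=3.8,interpolation=2))
E
```

```text
(no output)
```

View pics/topc.png

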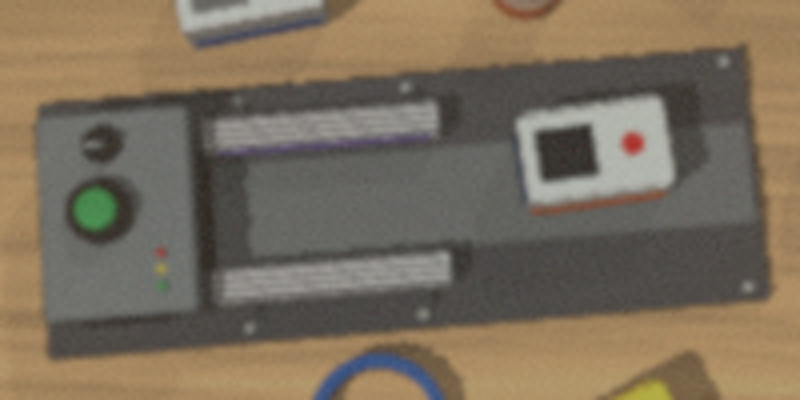

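View pics/scenec.png

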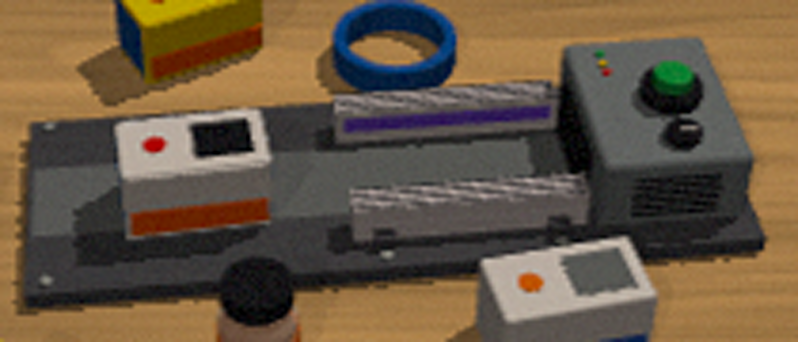

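```bash
cat > h.py <<'E'
from cell import *
import numpy as np, cv2
from scipy.spatial.transform import Rotation as R
from scipy.optimize import least_squares
def proj(c,P):
    p=(np.asarray(P)-c["xyz"])@R.from_rotvec(c["orientation"]).as_matrix()
    K=c["intrinsics"]; return p[:,:2]/p[:,2:]*K[0,0]+K[:2,2]
def place(q,L):  # q: x,y,yaw,z0 ; L local mm
    L=np.asarray(L,float)/1000; c,s=np.cos(q[2]),np.sin(q[2])
    return np.c_[q[0]+c*L[:,0]-s*L[:,1],q[1]+s*L[:,0]+c*L[:,1],L[:,2]+q[3]]
def fit(views,q0):
    f=lambda q:np.concatenate([(proj(c,place(q,L))-uv).ravel() for c,L,uv in views])
    r=least_squares(f,q0,loss="soft_l1"); return r.x,f(r.x).reshape(-1,2)
def loc(q,P): # world->local
    P=np.asarray(P)-[q[0],q[1]]; c,s=np.cos(q[2]),np.sin(q[2]); return np.array([c*P[0]+s*P[1],-s*P[0]+c*P[1]])*1000
E
cat > m1.py <<'E'
from h import *
T=camera_params("top");S=camera_params("scene")
t=lambda a:(np.array(a)+.5)/4-.5+[205,195]
s=lambda a:(np.array(a)+.5)/3.8-.5+[222,205]
LT=[(90,280,14),(90,-220,14),(-90,-220,14),(-90,280,14),(63,0,42),(-63,0,42),(-41,0,42)]
uT=t([(38,105),(745,46),(770,298),(50,357),(437,100),(452,283),(450,252)])
LS=[(-90,-220,14),(90,-220,14),(90,280,14),(-70,270,70),(70,166,70),(70,270,70),(63,0,42),(41,0,42)]
uS=s([(28,124),(25,297),(763,240),(700,40),(603,165),(748,154),(352,210),(350,190)])
q,r=fit([(T,LT,uT),(S,LS,uS)],[.5,0,0,0]);print("station",q);print(r.round(1).tolist())
H=[(-29,-50,58),(29,-50,58),(29,50,58),(-29,50,58)]
hT=t([(675,190),(665,96),(518,115),(530,207)]);hS=s([(115,122),(122,180),(270,165),(265,108)])
h,r=fit([(T,H,hT),(S,H,hS)],[.5,-.1,0,0.014]);print("housing",h);print(r.round(1).tolist())
print("housing in station",loc(q,h[:2]),h[2]-q[2])
print("start", place(q,[(0,228,70)]))
np.save("q.npy",q);np.save("hq.npy",h)
E
python3 m1.py
```

```text
station [ 0.54677575 -0.02248426  0.11263714 -0.00337032]
[[-0.2, -0.2], [-0.7, 0.1], [0.3, 0.2], [-0.2, 0.8], [-0.2, 0.3], [-0.1, -0.1], [-0.3, -0.4], [-0.3, -0.4], [-1.2, -0.2], [0.4, -0.4], [-0.5, -1.5], [-0.2, 1.1], [1.7, 1.0], [-0.1, 0.5], [-0.6, 0.0]]
housing [ 0.57191023 -0.12312198  0.14399292  0.00862566]
[[-0.1, -1.0], [-0.6, 1.4], [-0.6, 0.8], [-1.0, -1.0], [-0.3, 0.2], [-1.0, -0.5], [0.0, -0.2], [-1.2, 0.5]]
housing in station [  13.66361584 -102.82508416] 0.03135578173588956
start [[0.52114875 0.20407093 0.06662968]]
```

The top crop shows the housing crooked on the deck: top corners about (518,115), (665,96), (675,190), (530,207), red dot (632,143), green button (95,209). The scene crop shows its orange stripe at (200,217) and white cheek above it. This is the right piece. Fitting both views puts it at station (14, -103) mm, and the heights agree to within a few mm. Next I move over it for a closer wrist view.

```bash
cat >> h.py <<'E'
def yaw():
    M=R.from_rotvec(observe()["ee_rot"]).as_matrix(); return np.arctan2(M[1,0],M[0,0]),M
def togo(q,x,y,z,yd):
    """to go to TCP at station mm x,y,z(of station), tool-x yaw yd deg in station; in row units"""
    o=observe(); a,M=yaw(); g=place(q,[(x,y,z)])[0]
    d=(M.T@(g-o["position"]))/.04; t=(np.degrees(a-q[2])-yd+180)%360-180
    print("t %.1f tcp st %s z %.1f yaw %.2f F %s w %.1f"%(o["clock"],loc(q,o["position"][:2]).round(1),(o["position"][2]-q[3])*1000,np.degrees(a-q[2]),o["force"].round(1),o["width"]*91.8))
    print("togo units",d.round(2),"turn",round(t/6,2))
E
python3 -m jog '[30,0.77,-0.63,0,0,30,0.77,-0.63,0,0,30,0.77,-0.63,0,0,30,0.77,-0.63,0,0,30,0.77,-0.63,0,0,30,0.77,-0.63,0,0,30,0.77,-0.63,0,0,30,0.77,-0.63,0,0,30,0.77,-0.63,0,0,30,0.77,-0.63,0,0,30,0.77,-0.63,0,0,30,0.77,-0.63,0,0,30,0.77,-0.63,0,0,30,0.77,-0.63,0,0,30,0.77,-0.63,0,0,30,0.77,-0.63,0,0,30,0,0,0,0.6,30,0,0,0,0.56,30,0,0,0,0,30,0,0,0,0]' 10
python3 - <<'E'
from h import *
q=np.load("q.npy");togo(q,50,-103,75,0)
c=camera_params("wrist");im=get_image("wrist");print(c)
import pickle;pickle.dump(c,open("w1.pkl","wb"));cv2.imwrite("pics/w1.png",im[:,:,::-1])
E
```

```text
clock: 1.82
position: [0.5448, -0.0755, 0.2445]
ee_rot: [-3.133, -0.165, 0.009]
force: [-0.2, 0.2, -0.6]
width: 0.329
t 1.8 tcp st [ -7.9 -52.5] z 247.9 yaw -0.42 F [-0.2  0.2 -0.6] w 30.2
togo units [1.48 1.27 4.31] turn -0.07
{'intrinsics': array([[334.76452346,   0.        , 320.5580203 ],
       [  0.        , 334.76452346, 234.47471767],
       [  0.        ,   0.        ,   1.        ]]), 'xyz': array([ 0.61321949, -0.06871305,  0.37727843]), 'orientation': array([ 2.18578472, -1.96512088, -0.2627    ])}
```

View pics/w1.png

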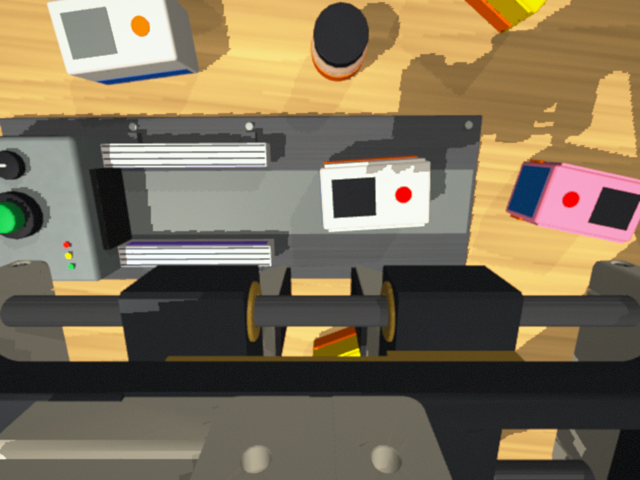

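The wrist view shows the housing's top corners at (320,168), (427,160), (429,223) and (325,231), the far rail's mouth end at (266,143)-(267,166), the near rail's at (271,243)-(271,265) and the deck corner at (481,116). I'll add these to the fit.

```bash
cat >> m1.py <<'E'
import pickle
W=pickle.load(open("w1.pkl","rb"))
LW=[(90,-220,14),(63,0,42),(41,0,42),(-41,0,42),(-63,0,42),(-63,160,42),(63,160,42),(41,160,42)]
uW=np.array([(481,116),(266,143),(267,166),(271,242),(271,265),(120,265),(104,145),(103,167)])
Hw=[(-31,-50,58),(31,-50,58),(31,50,58),(-31,50,58)]
hW=np.array([(429,223),(427,160),(320,168),(325,231)])
for n,v,vh in (("W",[(W,LW,uW)],[(W,Hw,hW)]),("all",[(T,LT,uT),(S,LS,uS),(W,LW,uW)],[(T,Hw,hT),(S,Hw,hS),(W,Hw,hW)])):
    q2,r=fit(v,q);h2,rh=fit(vh,h)
    print(n,q2,h2,"in station",loc(q2,h2[:2]),h2[2]-q2[2]);print(r.round(1).tolist(),rh.round(1).tolist())
np.save("q.npy",q2);np.save("hq.npy",h2)
togo(q2,60,-103,90,0)
E
python3 m1.py|tail -5
python3 - <<'E'
import cv2
a=cv2.imread("pics/w1.png")[105:285,90:490];cv2.imwrite("pics/w1c.png",cv2.resize(a,None,fx=2,fy=2,interpolation=2))
E
```

```text
[[0.3, -0.3], [-0.4, 0.3], [-0.3, 0.2], [-0.9, 3.2], [0.0, -0.2], [2.6, 0.0], [-1.4, -1.1], [3.4, -0.2]] [[-1.7, 0.5], [0.2, -1.1], [0.2, -0.2], [0.4, 0.6]]
all [ 0.54661267 -0.021031    0.11058819 -0.00349032] [ 0.57192782 -0.12333868  0.17747187  0.00685159] in station [  13.86953334 -104.4765719 ] 0.06688367769697214
[[-0.7, -0.3], [-1.1, 0.3], [-0.3, 0.4], [-0.8, 0.6], [-0.6, 0.3], [-0.7, -0.0], [-0.8, -0.3], [0.3, -0.5], [-0.6, -0.3], [0.9, -0.2], [0.1, -1.4], [0.3, 1.2], [2.2, 1.2], [0.4, 0.5], [-0.1, 0.0], [0.9, -0.8], [0.1, 0.3], [0.1, 0.2], [-0.3, 3.2], [0.6, -0.2], [3.1, 0.3], [-1.1, -0.9], [3.8, -0.0]] [[0.2, -0.9], [-1.1, 0.2], [-0.9, 0.9], [-0.3, 0.4], [-0.7, 0.6], [-0.6, 1.0], [0.4, 0.4], [-1.8, 0.2], [-0.4, 2.3], [2.4, -0.8], [-0.2, -0.8], [-0.6, 1.4]]
t 1.9 tcp st [ -7.9 -54. ] z 248.1 yaw -0.31 F [ 0.8 -0.2 -0.1] w 29.9
togo units [1.73 1.23 3.94] turn -0.05
```

View pics/w1c.png

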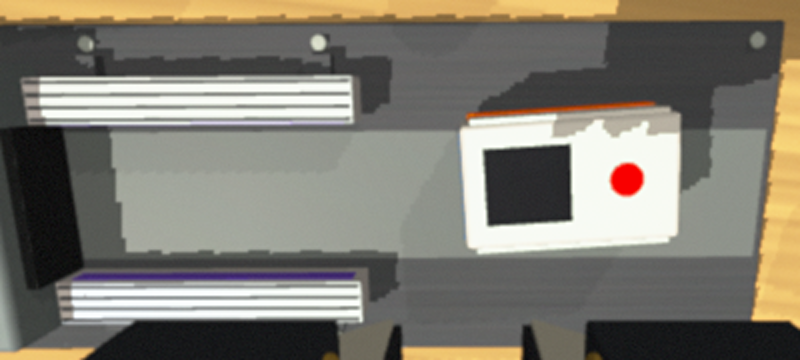

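```bash
sed -i 's/(271,242)/(271,245.5)/; s/,(-63,160,42),(63,160,42),(41,160,42)\]/]/; s/,(120,265),(104,145),(103,167)\])/])/' m1.py
sed -i 's/^np.save("q.npy",q2).*/q2[3]=0;np.save("q.npy",q2);np.save("hq.npy",h2)/; s/^togo.*/togo(q2,68,-103,77,0)/' m1.py; python3 m1.py|tail -7
```

```text
start [[0.52114875 0.20407093 0.06662968]]
W [ 0.54641021 -0.02067932  0.1086075  -0.00436657] [ 5.71465514e-01 -1.24052976e-01  1.88070914e-01 -5.52908170e-04] in station [  13.70257776 -105.48042354] 0.07946340923231139
[[0.3, -0.1], [-0.0, 0.4], [-0.0, 0.3], [-0.6, -0.4], [0.3, -0.3]] [[-1.7, 0.5], [0.2, -1.1], [0.2, -0.2], [0.4, 0.6]]
all [ 0.54641817 -0.02124843  0.11115435 -0.00387205] [ 0.57192782 -0.12333868  0.17747187  0.00685159] in station [  14.02779686 -104.2898984 ] 0.06631752165442832
[[-0.6, -0.2], [-1.1, 0.4], [-0.3, 0.4], [-0.7, 0.8], [-0.6, 0.4], [-0.6, 0.0], [-0.7, -0.2], [0.2, -0.4], [-0.7, -0.2], [0.8, -0.2], [-0.0, -1.3], [0.2, 1.2], [2.1, 1.2], [0.3, 0.5], [-0.1, 0.1], [0.9, -0.7], [0.3, 0.5], [0.4, 0.4], [-0.0, -0.2], [0.9, -0.1]] [[0.2, -0.9], [-1.1, 0.2], [-0.9, 0.9], [-0.3, 0.4], [-0.7, 0.6], [-0.6, 1.0], [0.4, 0.4], [-1.8, 0.2], [-0.4, 2.3], [2.4, -0.8], [-0.2, -0.8], [-0.6, 1.4]]
t 1.9 tcp st [ -7.8 -53.8] z 244.6 yaw -0.35 F [ 0.8 -0.2 -0.1] w 29.9
togo units [1.92 1.24 4.17] turn -0.06
```

```bash
python3 -m jog '[30,0.7,0.45,0,-0.06,30,0.7,0.45,0,0,30,0.52,0.34,0,0,30,0,0,0.8,0,30,0,0,0.8,0,30,0,0,0.8,0,30,0,0,0.6,0,30,0,0,0.4,0,30,0,0,0,0]'
python3 - <<'E'
from h import *
q=np.load("q.npy");togo(q,68,-103,77,0)
E
```

```text
clock: 2.62
position: [0.6259, -0.1291, 0.104]
ee_rot: [3.136, 0.179, -0.006]
force: [-1.0, -0.3, 0.3]
width: 0.329
t 2.6 tcp st [  67.1 -116. ] z 104.0 yaw 0.17 F [-1.  -0.3  0.3] w 30.2
togo units [ 0.03 -0.32  0.68] turn 0.03
```

```bash
python3 -m jog '[30,0,-0.25,0,0,30,0,0,0.3,0,30,0,0,0.3,0,30,0,0,0.05,0,30,0,0,0,0]'
python3 - <<'E'
from h import *
q=np.load("q.npy");togo(q,68,-103,77,0)
cv2.imwrite("pics/w2.png",get_image("wrist")[:,:,::-1])
E
```

```text
clock: 3.03
position: [0.6254, -0.1202, 0.0791]
ee_rot: [3.134, 0.179, -0.0]
force: [-0.8, 0.4, 0.5]
width: 0.327
t 3.0 tcp st [  67.5 -107.1] z 79.1 yaw 0.16 F [-0.8  0.4  0.5] w 30.0
togo units [ 0.01 -0.1   0.05] turn 0.03
```

View pics/w2.png

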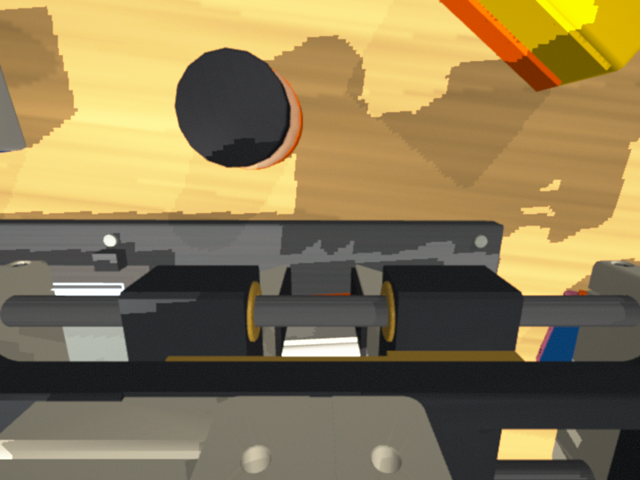

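The wrist view shows the fingers clear of the jar at (235,105), with the housing's far edge visible between them at (320,345). Now I push the cheek slowly.

```bash
python3 -m jog '[30,-0.08,0,0.02,0.03,30,-0.08,0,0,0,30,-0.08,0,0,0,30,-0.08,0,0,0,30,-0.08,0,0,0,30,-0.08,0,0,0,30,-0.08,0,0,0]'
python3 - <<'E'
from h import *
q=np.load("q.npy");togo(q,40.5,-106,77,0)
E
```

```text
clock: 3.67
position: [0.6043, -0.1231, 0.0814]
ee_rot: [3.134, 0.174, 0.011]
force: [1.8, 0.6, -0.4]
width: 0.324
t 3.7 tcp st [  46.3 -107.7] z 81.4 yaw -0.03 F [ 1.8  0.6 -0.4] w 29.8
togo units [-0.15 -0.04  0.11] turn -0.0
```

```bash
python3 -m jog '[30,-0.06,0,0.04,0,30,-0.05,0,0.02,0,30,0,0,0,0]'
python3 - <<'E'
from h import *
q=np.load("q.npy");togo(q,40.5,-106,77,0)
a=get_image("top")[195:295,205:405,::-1];cv2.imwrite("pics/t3.png",cv2.resize(a,None,fx=4,fy=4,interpolation=2))
E
```

```text
clock: 3.92
position: [0.6001, -0.1237, 0.0798]
ee_rot: [3.133, 0.173, 0.016]
force: [1.4, -0.2, -0.5]
width: 0.328
t 3.9 tcp st [  42.  -107.7] z 79.8 yaw -0.03 F [ 1.4 -0.2 -0.5] w 30.1
togo units [-0.04 -0.04  0.07] turn -0.01
```

```bash
python3 -m jog '[30,0.2,0,0,0,30,0.3,0,0,0,30,0,0,-0.9,0,30,0,0,-0.9,0,30,0,0,-0.9,0,30,0,0,-0.8,0,30,-0.7,-0.6,0,0,30,-0.7,-0.5,0,0,30,0,0,0,0,30,0,0,0,0]'
python3 - <<'E'
from h import *
import pickle
q=np.load("q.npy");togo(q,0,-175,120,-90)
c=camera_params("wrist");im=get_image("wrist")[:,:,::-1];pickle.dump(c,open("w3.pkl","wb"))
a=im[105:285,90:490];cv2.imwrite("pics/w3c.png",cv2.resize(a,None,fx=2,fy=2,interpolation=2))
E
```

```text
clock: 4.8
position: [0.558, -0.0819, 0.2228]
ee_rot: [3.136, 0.173, -0.005]
force: [1.7, -1.1, 0.2]
width: 0.328
t 4.8 tcp st [  4.8 -61.6] z 222.8 yaw -0.07 F [ 1.7 -1.1  0.2] w 30.1
togo units [-0.11  2.83  2.57] turn 14.99
```

View pics/w3c.png

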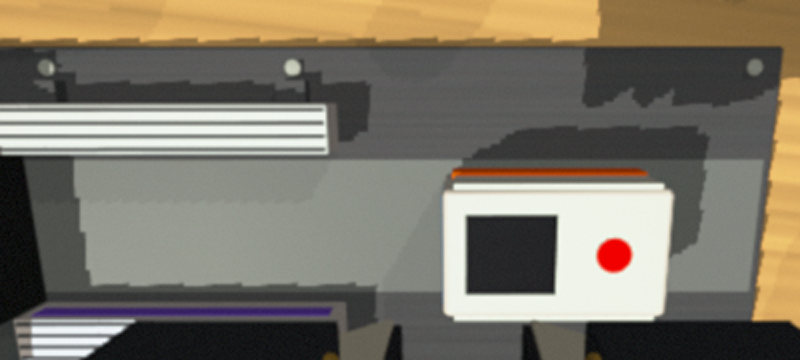

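```bash
cat > m3.py <<'E'
from h import *
import pickle
q=np.load("q.npy");W=pickle.load(open("w3.pkl","rb"))
w=lambda a:(np.array(a)+.5)/2-.5+[90,105]
v=[(W,[(90,-220,14),(63,0,42),(41,0,42),(-90,-220,14)][:3],w([(781,47),(328,104),(328,154)]))]
f=lambda p:np.concatenate([(proj(c,place([*p,-.004],L))-u).ravel() for c,L,u in v])
r=least_squares(f,q[:3]);print("station",r.x,f(r.x).round(1))
H=[(-29,-50,58),(29,-50,58),(29,50,58),(-29,50,58)];u=w([(665,318),(672,190),(444,190),(445,316)])
for z in(.006,.010,.014):
    g=lambda p:(proj(W,place([*p,z],H))-u).ravel()
    h=least_squares(g,[.55,-.12,.1]).x
    for s in(q,r.x):print(z,h,"in st",loc(s,h[:2]),h[2]-s[2],g(h).round(1))
E
python3 m3.py
```

```text
station [ 0.54653209 -0.02031564  0.10992168] [ 0.2  0.1 -0.7  0.5  0.5 -0.5]
0.006 [ 0.55616386 -0.12496499  0.1104913 ] in st [  -1.81927767 -104.15754609] -0.0006630544812717964 [-1.2 -1.1  0.4  0.5  0.4  0.5  0.3 -0. ]
0.006 [ 0.55616386 -0.12496499  0.1104913 ] in st [  -1.90644904 -105.07437102] 0.0005696161608502726 [-1.2 -1.1  0.4  0.5  0.4  0.5  0.3 -0. ]
0.01 [ 0.5570524  -0.12427705  0.11023182] in st [  -0.85991045 -103.5724077 ] -0.0009225354702580846 [-0.5 -0.6  1.2  0.1 -0.4  0.1 -0.4  0.4]
0.01 [ 0.5570524  -0.12427705  0.11023182] in st [  -0.94780383 -104.48805049] 0.0003101351718639844 [-0.5 -0.6  1.2  0.1 -0.4  0.1 -0.4  0.4]
0.014 [ 0.55793925 -0.12358936  0.10996471] in st [ 9.77487486e-02 -1.02987344e+02] -0.001189642633700999 [ 0.2 -0.1  2.1 -0.3 -1.2 -0.3 -1.2  0.9]
0.014 [ 0.55793925 -0.12358936  0.10996471] in st [ 9.13344736e-03 -1.03901807e+02] 4.302800842106991e-05 [ 0.2 -0.1  2.1 -0.3 -1.2 -0.3 -1.2  0.9]
```

The wrist view shows the housing straight, with top corners (444,190), (672,190), (665,318), (445,316). In station terms it is at x about -1 mm with zero yaw, so I can go in. I turn so the camera looks down the lane and go behind the end face.

```bash
python3 -m jog '[8,0,0,0,-1,8,0,0,0,-1,8,0,0,0,-1,8,0,0,0,-1,8,0,0,0,-1,8,0,0,0,-1,8,0,0,0,-1,8,0,0,0,-1,8,0,0,0,-1,8,0,0,0,-1,8,0,0,0,-1,8,0,0,0,-1,8,0,0,0,-1,8,0,0,0,-1,8,0,0,0,-0.4,8,0,0,0,0]'
python3 - <<'E'
from h import *
q=np.load("q.npy");togo(q,-1,-176,64,90);print(observe()["joints"].round(2))
E
```

```text
clock: 6.18
position: [0.5664, -0.0904, 0.2129]
ee_rot: [-2.081, -2.329, 0.016]
force: [-0.9, 0.6, 0.1]
width: 0.089
t 6.2 tcp st [ 12.2 -71. ] z 212.9 yaw 90.04 F [-0.9  0.6  0.1] w 8.2
togo units [-2.65 -0.26  3.71] turn 0.01
[ 0.49  0.47 -0.6   1.7   0.29  1.09 -0.09]
```

```bash
python3 -m jog '[8,-0.8,-0.13,0,0,8,-0.8,-0.13,0,0,8,-0.7,0,0,0,8,0,0,0,0,8,0,0,0,0]'
python3 - <<'E'
from h import *
q=np.load("q.npy");togo(q,-1,-176,64,90)
E
```

```text
clock: 6.6
position: [0.5683, -0.1873, 0.2096]
ee_rot: [-2.088, -2.316, 0.015]
force: [0.2, 0.6, -0.3]
width: 0.09
t 6.6 tcp st [   3.4 -167.4] z 209.6 yaw 89.56 F [ 0.2  0.6 -0.3] w 8.2
togo units [-0.25 -0.03  3.64] turn -0.07
```

```bash
python3 -m jog '[8,-0.2,-0.03,0,-0.07,8,-0.08,0,0.5,0,8,0,0,0.8,0,8,0,0,0.8,0,8,0,0,0.7,0,8,0,0,0.4,0,8,0,0,0.1,0,8,0,0,0,0]'
python3 - <<'E'
from h import *
q=np.load("q.npy");togo(q,-1,-170,64,90)
E
```

```text
clock: 7.27
position: [0.5687, -0.1977, 0.0729]
ee_rot: [-2.083, -2.324, 0.011]
force: [0.2, -1.1, -0.4]
width: 0.086
t 7.3 tcp st [   2.5 -177.8] z 72.9 yaw 89.87 F [ 0.2 -1.1 -0.4] w 7.9
togo units [ 0.19 -0.08  0.23] turn -0.02
```

```bash
python3 -m jog '[8,0,-0.08,0.2,-0.02,8,0.06,0,0.02,0,8,0.06,0,0,0,8,0.06,0,0,0,8,0.06,0,0,0,8,0.06,0,0,0,8,0.06,0,0,0,8,0.06,0,0,0,8,0.06,0,0,0,8,0.06,0,0,0,8,0.06,0,0,0,8,0.06,0,0,0,8,0.06,0,0,0,8,0.06,0,0,0]'
python3 - <<'E'
from h import *
q=np.load("q.npy");togo(q,-1,50,64,90)
E
```

```text
clock: 8.43
position: [0.5649, -0.1657, 0.0696]
ee_rot: [-2.088, -2.332, 0.007]
force: [0.8, -1.6, 0.0]
width: 0.089
t 8.4 tcp st [   2.4 -145.6] z 69.6 yaw 89.94 F [ 0.8 -1.6  0. ] w 8.1
togo units [ 4.89 -0.09  0.17] turn -0.01
```

```bash
python3 - <<'E'
from h import *
import pickle
c=camera_params("wrist");im=get_image("wrist")[:,:,::-1];pickle.dump(c,open("w4.pkl","wb"))
cv2.imwrite("pics/w4.png",im);print(c["xyz"])
E
```

```text
[ 0.55938504 -0.09878882  0.20308989]
```

View pics/w4.png

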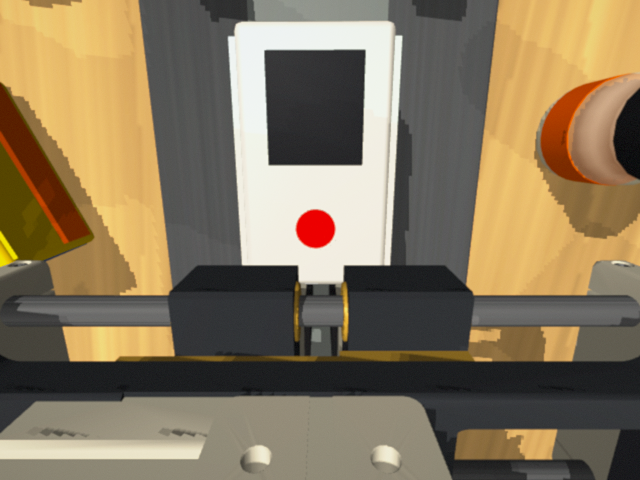

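```bash
cat >> h.py <<'E'
def ray(c,uv,z):
    K=c["intrinsics"];uv=np.atleast_2d(uv).astype(float)
    d=np.c_[(uv-K[:2,2])/K[0,0],np.ones(len(uv))]@R.from_rotvec(c["orientation"]).as_matrix().T
    return c["xyz"]+d*((z-c["xyz"][2])/d[:,2:])
E
python3 - <<'E'
from h import *
import pickle
q=np.load("q.npy");W=pickle.load(open("w4.pkl","rb"))
for n,uv,z in(("deck",[(141,0),(500,0),(167,225),(478,225)],.012),("deck",[(141,0),(500,0),(167,225),(478,225)],.014),("top",[(235,25),(394,25),(243,260),(386,260)],.070)):
    print(n,[loc(q,p[:2]).round(1).tolist() for p in ray(W,uv,z)])
E
```

```text
deck [[-88.0, -5.9], [91.5, -6.8], [-88.1, -121.8], [93.8, -121.4]]
deck [[-87.0, -6.7], [90.6, -7.5], [-87.2, -121.3], [92.8, -121.0]]
top [[-27.5, -35.9], [28.8, -36.1], [-29.7, -123.6], [30.1, -123.4]]
```

The wrist view shows the housing's front top edge at (235..394,22) and both sides straight. Measured, that is yaw about 0 and 1-2 mm towards the near side of the deck's midline, with 9 mm of clearance. I go on with small corrections.

```bash
python3 -m jog '[8,0.07,0,0.02,0,8,0.07,0,0.02,0,8,0.07,0,0.02,0,8,0.07,0,0.02,0,8,0.07,0,0.02,0,8,0.07,0,0.02,0,8,0.07,0,0.01,0,8,0.07,0,0.01,0,8,0.07,0,0.01,0,8,0.07,0,0.01,0,8,0.07,0,0.01,0,8,0.07,0,0.01,0,8,0.07,0,0.01,0,8,0.07,0,0.01,0]'
python3 - <<'E'
from h import *
import pickle
q=np.load("q.npy");togo(q,2,50,64,90)
c=camera_params("wrist");im=get_image("wrist")[:,:,::-1];pickle.dump(c,open("w5.pkl","wb"))
cv2.imwrite("pics/w5.png",im)
E
```

```text
clock: 9.65
position: [0.5612, -0.124, 0.0621]
ee_rot: [-2.091, -2.333, 0.007]
force: [0.5, -2.9, 2.4]
width: 0.083
t 9.7 tcp st [   3.3 -103.7] z 62.1 yaw 89.88 F [ 0.5 -2.9  2.4] w 7.6
togo units [ 3.84 -0.04 -0.04] turn -0.02
```

View pics/w5.png

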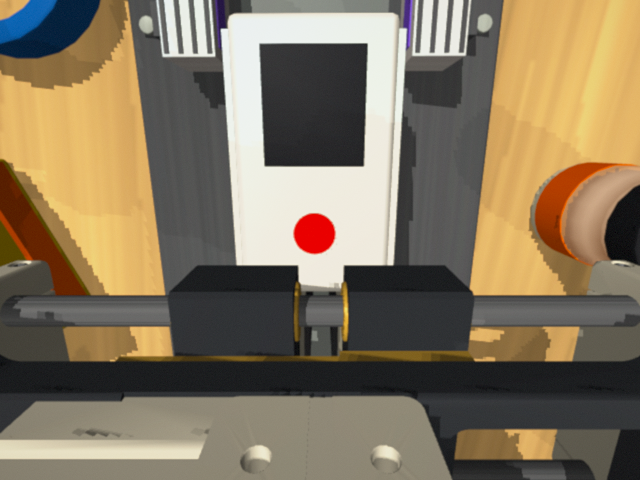

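```bash
python3 - <<'E'
from h import *
import pickle
q=np.load("q.npy");W=pickle.load(open("w5.pkl","rb"))
for n,uv,z in(("rail",[(217,55),(410,55),(162,55),(467,57)],.042),("top",[(229,18),(398,18),(237,260),(392,260)],.071),("cheek",[(223,50),(405,50),(231,200),(400,200)],.069)):
    print(n,[loc(q,p[:2]).round(1).tolist() for p in ray(W,uv,z)])
E
```

```text
rail [[-39.4, 1.4], [40.8, 1.1], [-62.4, 1.5], [64.5, 0.2]]
top [[-26.2, 5.3], [29.4, 5.0], [-28.9, -78.8], [31.8, -78.7]]
cheek [[-29.4, -3.7], [32.7, -4.0], [-30.2, -55.4], [34.0, -55.4]]
```

The wrist view shows the rail mouth's inner corners at (217,55) and (410,55), with the housing's front between them. Measured, it is within 1 mm of the lane's middle. I carry on.

```bash
python3 -m jog '[8,0.07,0,0,0,8,0.07,-0.01,0,0,8,0.07,0,0.01,0,8,0.07,-0.01,0,0,8,0.07,0,0,0,8,0.07,-0.01,0.01,0,8,0.07,0,0,0,8,0.07,-0.01,0,0,8,0.07,0,0.01,0,8,0.07,-0.01,0,0,8,0.07,0,0,0,8,0.07,-0.01,0.01,0,8,0.07,0,0,0,8,0.07,-0.01,0,0,8,0.07,0,0.01,0,8,0.07,0,0,0]'
python3 - <<'E'
from h import *
q=np.load("q.npy");togo(q,2,50,64,90)
E
```

```text
clock: 11.03
position: [0.5523, -0.0744, 0.0599]
ee_rot: [-2.09, -2.333, 0.007]
force: [0.6, -1.6, 1.5]
width: 0.091
t 11.0 tcp st [ -0.1 -53.4] z 59.9 yaw 89.90 F [ 0.6 -1.6  1.5] w 8.4
togo units [ 2.59  0.05 -0.09] turn -0.02
```

```bash
python3 -m jog '[8,0.07,0.02,0,0,8,0.07,0,-0.01,0,8,0.07,0.02,0,0,8,0.07,0,-0.01,0,8,0.07,0,0,0,8,0.07,0,-0.01,0,8,0.07,0,0,0,8,0.07,0,0,0,8,0.07,0,0,0,8,0.07,0,0,0,8,0.07,0,0,0,8,0.07,0,0,0,8,0.07,0,0,0,8,0.07,0,0,0,8,0.07,0,0,0,8,0.07,0,0,0]'
python3 - <<'E'
from h import *
import pickle
q=np.load("q.npy");togo(q,2,50,64,90)
c=camera_params("wrist");im=get_image("wrist")[:,:,::-1];pickle.dump(c,open("w6.pkl","wb"))
cv2.imwrite("pics/w6.png",im)
E
```

```text
clock: 12.37
position: [0.5473, -0.0237, 0.0606]
ee_rot: [-2.087, -2.332, 0.009]
force: [0.6, -1.5, -0.1]
width: 0.087
t 12.4 tcp st [ 0.6 -2.6] z 60.6 yaw 89.96 F [ 0.6 -1.5 -0.1] w 7.9
togo units [ 1.31  0.03 -0.08] turn -0.01
```

View pics/w6.png

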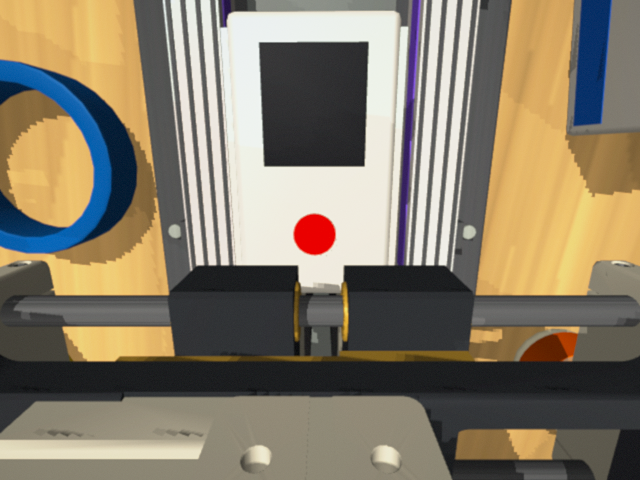

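```bash
python3 - <<'E'
from h import *
import pickle
q=np.load("q.npy");W=pickle.load(open("w6.pkl","rb"))
for n,uv,z in(("railouter",[(166,100),(476,100),(188,240),(458,240)],.042),("top",[(227,25),(400,25),(236,255),(393,255)],.071),("cheek",[(221,50),(407,50)],.069),):
    print(n,[loc(q,p[:2]).round(1).tolist() for p in ray(W,uv,z)])
im=cv2.imread("pics/w6.png");cv2.imwrite("pics/w6c.png",cv2.resize(im[0:150,150:490],None,fx=2.35,fy=2.35,interpolation=2))
E
```

```text
railouter [[-65.3, 84.9], [66.5, 84.6], [-62.0, 22.9], [65.1, 23.2]]
top [[-29.6, 104.0], [27.1, 103.7], [-31.6, 24.9], [29.0, 25.1]]
cheek [[-32.6, 97.1], [30.2, 96.9]]
```

View pics/w6c.png

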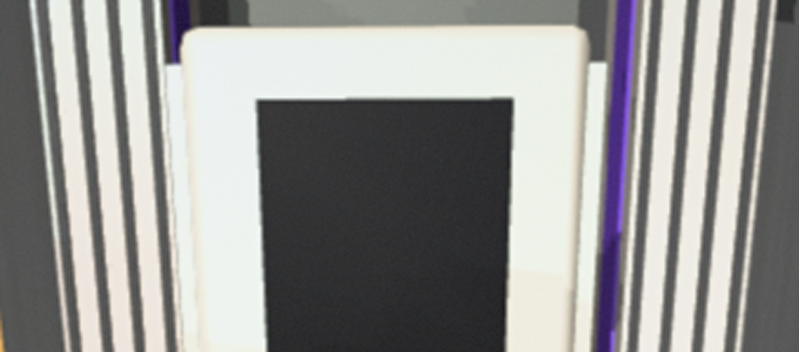

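The crop shows a clear gap on both sides, about 7 mm near and 11 mm far. I continue to just short of the stop with a slight bias towards the far side.

```bash
python3 -m jog '[8,0.07,0.02,0,0,8,0.07,0.02,0,0,8,0.07,0.02,0,0,8,0.07,0.01,0,0,8,0.07,0,0,0,8,0.07,0,0,0,8,0.07,0,0,0,8,0.07,0,0,0,8,0.07,0,0,0,8,0.07,0,0,0,8,0.07,0,0,0,8,0.07,0,0,0,8,0.06,0,0,0,8,0.05,0,0,0]'
python3 - <<'E'
from h import *
q=np.load("q.npy");togo(q,2,50,64,90)
E
python3 -m jog '[8,0.05,0,0,0,8,0.05,0,0,0]'
```

```text
clock: 13.58
position: [0.5453, 0.0192, 0.0606]
ee_rot: [-2.086, -2.332, 0.009]
force: [0.5, -1.7, -0.4]
width: 0.091
t 13.6 tcp st [ 3.4 40.3] z 60.6 yaw 89.99 F [ 0.5 -1.7 -0.4] w 8.3
togo units [ 0.24 -0.04 -0.08] turn -0.0
clock: 13.75
position: [0.5448, 0.0237, 0.0606]
ee_rot: [-2.086, -2.332, 0.009]
force: [-0.6, -1.0, -0.6]
width: 0.085
```

```bash
for i in 1; do python3 -m jog '[8,0.05,0,0,0,8,0.05,0,0,0,8,0.05,0,0,0]'; done; python3 -m jog '[8,0.05,0,0,0,8,0.05,0,0,0]'
```

```text
clock: 14.0
position: [0.5441, 0.0285, 0.0606]
ee_rot: [-2.088, -2.332, 0.012]
force: [1.9, -12.5, 2.7]
width: 0.086
clock: 14.17
position: [0.544, 0.0285, 0.0607]
ee_rot: [-2.094, -2.331, 0.018]
force: [1.2, -7.7, 1.2]
width: 0.09
```

The push force jumped to 12 N and motion stopped at tool y of about 49.7, against 50.5 expected, so it has reached the stop. One more firm nudge to square it, then I check.

```bash
python3 -m jog '[8,0.1,0,0,0,8,0.1,0,0,0,8,0.1,0,0,0]'; python3 - <<'E'
from h import *
import pickle
q=np.load("q.npy");togo(q,2,50,64,90)
E
python3 -m jog '[8,-0.2,0,0,0,8,-0.4,0,0,0,8,-0.3,0,0,0,8,0,0,-0.8,0,8,0,0,-0.8,0,8,0,0,-0.8,0,8,0,0,-0.5,0,8,0.4,0,0,0,8,0.4,0,0,0,8,0,0,0,0,8,0,0,0,0]'
python3 - <<'E'
from h import *
import pickle
q=np.load("q.npy");togo(q,0,228,115,90)
c=camera_params("wrist");im=get_image("wrist")[:,:,::-1];pickle.dump(c,open("w7.pkl","wb"))
cv2.imwrite("pics/w7.png",im)
E
```

```text
clock: 14.42
position: [0.5439, 0.0283, 0.0608]
ee_rot: [2.108, 2.326, -0.036]
force: [1.8, -14.8, 3.4]
width: 0.09
t 14.4 tcp st [ 3.  49.5] z 60.8 yaw 89.27 F [  1.8 -14.8   3.4] w 8.2
togo units [ 0.01 -0.03 -0.08] turn -0.12
clock: 15.33
position: [0.5467, 0.0235, 0.183]
ee_rot: [-2.112, -2.324, 0.03]
force: [0.5, -0.7, 0.3]
width: 0.088
t 15.3 tcp st [ 5.2 44.5] z 183.0 yaw 89.11 F [ 0.5 -0.7  0.3] w 8.1
togo units [ 4.61 -0.18  1.65] turn -0.15
```

I've used all 12 picture views. I check home position and the button with image code from here.

```bash
python3 - <<'E'
from h import *
import pickle
q=np.load("q.npy");W=pickle.load(open("w7.pkl","rb"));im=cv2.imread("pics/w7.png")
hsv=cv2.cvtColor(im,cv2.COLOR_BGR2HSV)
P=[(2,-29),(2,29)]
# expected pixels of front top corners at home and of rails
c0=proj(W,place(q,[(-29,160,71),(29,160,71),(-29,60,71),(29,60,71),(-41,150,42),(41,150,42),(0,228,78)]));print(c0.round(0).tolist())
u0,u1=int(c0[0,0])+12,int(c0[1,0])-12;v0=int(c0[0,1])
for u in np.linspace(u0,u1,6).astype(int): print(u,v0-12,im[max(0,v0-12):v0+14:2,u].mean(1).astype(int).tolist())
v=int(c0[0,1])+40;print("row",v,[(int(u),int(x)) for u,x in zip(range(180,460,3),im[v,180:460:3].mean(1))])
for n,m in(("green",cv2.inRange(hsv,(45,120,60),(80,255,255))),("red",cv2.inRange(hsv,(0,200,120),(4,255,255)))):
    k,l,s,ce=cv2.connectedComponentsWithStats(m)
    for i in range(1,k):
        if s[i,4]>60: print(n,s[i].tolist(),ce[i].round(1),loc(q,ray(W,ce[i],.072 if n=="red" else .078)[0,:2]).round(1))
E
```

```text
[[269.0, 72.0], [355.0, 71.0], [276.0, 218.0], [354.0, 217.0], [260.0, 95.0], [368.0, 93.0], [309.0, -56.0]]
280 60 [89, 65, 52, 37, 20, 26, 201, 235, 237, 237, 237, 237, 237]
292 60 [87, 61, 55, 30, 18, 32, 215, 234, 238, 237, 238, 237, 238]
305 60 [84, 62, 56, 26, 19, 49, 221, 235, 237, 237, 237, 237, 238]
317 60 [79, 58, 51, 26, 15, 69, 222, 235, 237, 236, 237, 236, 238]
330 60 [77, 56, 52, 20, 19, 104, 228, 235, 236, 236, 237, 237, 239]
343 60 [74, 57, 53, 24, 20, 119, 232, 235, 236, 236, 236, 236, 237]
row 112 [(180, 177), (183, 185), (186, 185), (189, 179), (192, 179), (195, 178), (198, 176), (201, 164), (204, 161), (207, 161), (210, 157), (213, 92), (216, 105), (219, 177), (222, 177), (225, 146), (228, 85), (231, 85), (234, 202), (237, 146), (240, 233), (243, 119), (246, 222), (249, 226), (252, 111), (255, 230), (258, 157), (261, 201), (264, 66), (267, 58), (270, 164), (273, 235), (276, 235), (279, 237), (282, 237), (285, 237), (288, 206), (291, 44), (294, 47), (297, 44), (300, 44), (303, 44), (306, 46), (309, 45), (312, 47), (315, 42), (318, 45), (321, 46), (324, 45), (327, 46), (330, 41), (333, 44), (336, 41), (339, 40), (342, 230), (345, 236), (348, 236), (351, 237), (354, 219), (357, 230), (360, 152), (363, 47), (366, 69), (369, 141), (372, 137), (375, 234), (378, 142), (381, 225), (384, 233), (387, 97), (390, 235), (393, 197), (396, 162), (399, 58), (402, 82), (405, 86), (408, 92), (411, 165), (414, 112), (417, 46), (420, 49), (423, 116), (426, 172), (429, 165), (432, 160), (435, 153), (438, 151), (441, 152), (444, 158), (447, 159), (450, 162), (453, 161), (456, 160), (459, 162)]
green [227, 16, 10, 11, 82] [231.5  20.7] [-49.6 188.7]
red [262, 16, 8, 10, 63] [265.7  20.2] [-29.  190.4]
red [307, 174, 19, 20, 309] [316.  183.4] [ 1.3 85.7]
```

The front edge is within about 1 px of the home line and straight, with dark gaps to both rails. So the housing is home. Next I close the fingers and find the button.

```bash
python3 -m jog '[0,0.6,-0.05,0,-0.15,0,0.8,-0.05,0,0,0,0.8,0,0,0,0,0.6,0,0,0,0,0,0,0,0,0,0,0,0,0]'
python3 - <<'E'
from h import *
q=np.load("q.npy");togo(q,0,228,115,90)
W=camera_params("wrist");im=get_image("wrist")[:,:,::-1];cv2.imwrite("pics/w8.png",im)
hsv=cv2.cvtColor(im,cv2.COLOR_BGR2HSV);k,l,s,ce=cv2.connectedComponentsWithStats(cv2.inRange(hsv,(45,120,60),(80,255,255)))
for i in range(1,k):
    if s[i,4]>200:
        for z in(.078,.084):
            p=ray(W,ce[i],z)[0];print(s[i].tolist(),z,p.round(4),loc(q,p[:2]).round(1),"dia mm",s[i,2]/W["intrinsics"][0,0]*(W["xyz"][2]-z)*1000)
E
```

```text
clock: 15.88
position: [0.5306, 0.1309, 0.178]
ee_rot: [-2.101, -2.33, 0.038]
force: [1.3, -1.9, 0.2]
width: 0.01
t 15.9 tcp st [  1.1 153. ] z 178.0 yaw 89.55 F [ 1.3 -1.9  0.2] w 0.9
togo units [ 1.9  -0.01  1.55] turn -0.07
[300, 109, 44, 46, 1602] 0.078 [0.5215 0.2069 0.078 ] [  0.5 229.5] dia mm 30.514503163067115
[300, 109, 44, 46, 1602] 0.084 [0.5216 0.2067 0.084 ] [  0.6 229.3] dia mm 29.725889132913373
```

```bash
python3 -m jog '[0,0.7,0,0,-0.07,0,0.7,0,0,0,0,0.4,0,0,0,0,0.05,0,0.4,0,0,0,0,0.5,0,0,0,0,0.3,0,0,0,0,0,0]'
python3 - <<'E'
from h import *
q=np.load("q.npy");togo(q,0.5,229,105,90)
E
```

```text
clock: 16.52
position: [0.5257, 0.1947, 0.1256]
ee_rot: [-2.111, -2.325, 0.043]
force: [-0.1, -0.2, -0.1]
width: 0.007
t 16.5 tcp st [  3.4 216.9] z 125.6 yaw 89.16 F [-0.1 -0.2 -0.1] w 0.6
togo units [ 0.31 -0.07  0.51] turn -0.14
```

```bash
python3 -m jog '[0,0.26,-0.07,0,-0.14,0,0.06,0,0.1,0,0,0,0,0.15,0,0,0,0,0.1,0,0,0,0,0.05,0,0,0,0,0,0]'
python3 - <<'E'
from h import *
q=np.load("q.npy");togo(q,0.5,229,105,90)
E
```

```text
clock: 17.02
position: [0.5228, 0.2053, 0.1116]
ee_rot: [2.098, 2.337, -0.043]
force: [-1.3, -1.1, 4.7]
width: 0.005
t 17.0 tcp st [  1.6 227.8] z 111.6 yaw 89.82 F [-1.3 -1.1  4.7] w 0.5
togo units [ 0.03 -0.02  0.16] turn -0.03
```

```bash
python3 -m jog '[0,0,0,0.08,0,0,0,0,0.08,0]';python3 -m jog '[0,0,0,0.1,0,0,0,0,0.1,0]'
```

```text
clock: 17.18
position: [0.5231, 0.2056, 0.1104]
ee_rot: [2.096, 2.334, -0.041]
force: [-15.2, -9.2, 51.0]
width: 0.006
clock: 17.35
position: [0.523, 0.2056, 0.1104]
ee_rot: [2.093, 2.33, -0.039]
force: [-15.6, -8.9, 49.9]
width: 0.003
```

```bash
python3 - <<'E'
from h import *
cv2.imwrite("pics/s_pressed.png",get_image("scene")[:,:,::-1])
E
for i in 1; do python3 -m jog '[0,0,0,-0.04,0]'; done; python3 -m jog '[0,0,0,-0.04,0]'; python3 -m jog '[0,0,0,-0.04,0]';python3 -m jog '[0,0,0,-0.04,0]';python3 -m jog '[0,0,0,-0.04,0]';python3 -m jog '[0,0,0,-0.04,0]';python3 -m jog '[0,0,0,-0.04,0]'
```

```text
clock: 17.48
position: [0.5229, 0.2056, 0.1139]
ee_rot: [2.091, 2.328, -0.038]
force: [-2.1, -0.6, 2.6]
width: 0.003
clock: 17.57
position: [0.5231, 0.2058, 0.1169]
ee_rot: [2.091, 2.328, -0.036]
force: [-1.2, -0.6, 1.7]
width: 0.007
clock: 17.65
position: [0.5234, 0.2059, 0.1193]
ee_rot: [2.09, 2.327, -0.035]
force: [0.1, -1.0, -0.3]
width: 0.005
clock: 17.73
position: [0.5236, 0.2059, 0.1211]
ee_rot: [2.09, 2.327, -0.034]
force: [-0.1, 0.2, -0.2]
width: 0.004
clock: 17.82
position: [0.5237, 0.2059, 0.1227]
ee_rot: [2.09, 2.327, -0.034]
force: [0.7, -0.1, 0.1]
width: 0.004
clock: 17.9
position: [0.5237, 0.2058, 0.1242]
ee_rot: [2.09, 2.326, -0.034]
force: [0.2, -1.0, 0.2]
width: 0.003
clock: 17.98
position: [0.5237, 0.2058, 0.1256]
ee_rot: [2.091, 2.327, -0.035]
force: [0.1, -0.0, 0.1]
width: 0.006
```

On release the force fell like a spring over about 6-7 mm (5 N at 111.6, 0 N by about 118 mm), and it went solid at 110.4 mm. The button was fully pressed. Now I move clear and do a last check.

```bash
python3 -m jog '[0,0,0,-0.6,0,0,0,0,-0.9,0,0,0,0,-0.9,0,0,0,0,-0.5,0,0,-0.8,0,0,0,0,-0.9,0,0,0,0,-0.9,0,0,0,0,-0.9,0,0,0,0,-0.9,0,0,0,0,-0.5,0,0,0,0,0,0,0,0,0,0,0,0,0,0,0,0]'
python3 - <<'E'
from h import *
q=np.load("q.npy");togo(q,0,228,115,90)
W=camera_params("wrist");im=get_image("wrist")[:,:,::-1];hsv=cv2.cvtColor(im,cv2.COLOR_BGR2HSV)
c=proj(W,place(q,[(-29,160,71),(29,160,71),(-36,120,50),(36,120,50)]));print(c.round(0).tolist())
for u in np.linspace(c[0,0]+10,c[1,0]-10,4).astype(int):
    v=int(c[0,1]);print(u,v-8,im[v-8:v+9:2,u].mean(1).astype(int).tolist())
v=int(c[2,1]);a=int(c[2,0])-15;b=int(c[3,0])+15;print("row",v,a,im[v,a:b:2].mean(1).astype(int).tolist())
k,l,s,ce=cv2.connectedComponentsWithStats(cv2.inRange(hsv,(0,200,120),(4,255,255)))
for i in range(1,k):
    if s[i,4]>60: print("red",s[i].tolist(),loc(q,ray(W,ce[i],.072)[0,:2]).round(1))
# anything else moved? top view difference before/after
t=get_image("top")[:,:,::-1];d=cv2.absdiff(t,cv2.imread("pics/top0.png")).max(2)
k,l,s,ce=cv2.connectedComponentsWithStats(cv2.morphologyEx((d>45).astype(np.uint8),cv2.MORPH_OPEN,np.ones((3,3))))
print([s[i].tolist() for i in range(1,k) if s[i,4]>25])
E
```

```text
t 18.0 tcp st [  2.6 228.1] z 125.6 yaw 89.75 F [ 0.1 -0.   0.1] w 0.5
togo units [ 0.   -0.06  0.27] turn -0.04
[[272.0, 361.0], [362.0, 361.0], [269.0, 389.0], [366.0, 389.0]]
282 353 [36, 44, 66, 67, 44, 26, 25, 29, 23]
305 353 [45, 31, 47, 49, 32, 28, 26, 27, 26]
328 353 [80, 80, 79, 50, 36, 26, 27, 26, 26]
351 353 [79, 82, 80, 80, 45, 28, 25, 27, 25]
row 389 254 [29, 25, 26, 24, 24, 29, 26, 24, 27, 28, 27, 28, 23, 28, 29, 27, 19, 16, 19, 21, 17, 15, 16, 22, 23, 26, 25, 26, 23, 25, 25, 21, 29, 29, 25, 29, 26, 27, 25, 24, 23, 26, 30, 27, 23, 28, 24, 26, 27, 26, 26, 26, 28, 26, 27, 26, 26, 28, 28, 27, 24, 27, 28, 27]
[[142, 177, 221, 248, 18282], [154, 197, 10, 10, 65], [334, 219, 39, 26, 537], [590, 224, 31, 46, 880], [340, 229, 13, 10, 122], [274, 231, 20, 25, 438], [255, 234, 15, 13, 83], [267, 239, 6, 11, 56], [224, 243, 10, 9, 76], [260, 262, 15, 9, 123], [398, 283, 201, 125, 10457], [618, 403, 13, 15, 127], [552, 409, 73, 59, 2339], [613, 420, 15, 18, 132], [624, 431, 5, 7, 27], [253, 466, 7, 14, 68]]$: bad value
```

The jog was refused because I mistyped a row, so the arm didn't move. I retype it.

```bash
python3 -m jog '[0,0,0,-0.6,0, 0,0,0,-0.9,0, 0,0,0,-0.9,0, 0,0,0,-0.5,0, 0,-0.9,0,0,0, 0,-0.9,0,0,0, 0,-0.9,0,0,0, 0,-0.9,0,0,0, 0,-0.9,0,0,0, 0,0,0,0,0, 0,0,0,0,0]'
cat > fin.py <<'E'
from h import *
q=np.load("q.npy");togo(q,0,228,115,90)
W=camera_params("wrist");im=get_image("wrist")[:,:,::-1];hsv=cv2.cvtColor(im,cv2.COLOR_BGR2HSV)
c=proj(W,place(q,[(-29,160,71),(29,160,71)]));print(c.round(0).tolist())
for u in np.linspace(c[0,0]+10,c[1,0]-10,4).astype(int):
    v=int(c[0,1]);print(u,v-8,im[v-8:v+9:2,u].mean(1).astype(int).tolist())
k,l,s,ce=cv2.connectedComponentsWithStats(cv2.inRange(hsv,(0,200,120),(4,255,255)))
for i in range(1,k):
    if s[i,4]>60: print("red",s[i].tolist(),loc(q,ray(W,ce[i],.072)[0,:2]).round(1))
E
python3 fin.py
```

```text
clock: 19.0
position: [0.5438, 0.0248, 0.2498]
ee_rot: [2.085, 2.335, -0.036]
force: [-0.6, 0.5, -0.6]
width: 0.006
t 19.0 tcp st [ 2.5 46. ] z 249.8 yaw 90.10 F [-0.6  0.5 -0.6] w 0.5
togo units [ 4.63 -0.02  3.26] turn 0.02
[[286.0, 86.0], [353.0, 86.0]]
295 78 [82, 56, 26, 22, 129, 236, 241, 241, 241]
311 78 [82, 57, 28, 17, 128, 236, 240, 241, 241]
327 78 [83, 56, 28, 19, 125, 235, 240, 240, 240]
343 78 [81, 59, 28, 18, 123, 235, 240, 240, 240]
red [314, 168, 15, 15, 183] [ 1.5 85.2]
red [484, 436, 11, 8, 71] [ 196.5 -217.6]
```

The front edge lies exactly on the stop line (v=86 in all four columns) and is square. The tool is 250 mm up and clear, at zero force.

```bash
python3 -c "
from cell import *
print(sign_off())"
```

```text
the job is handed in; nothing more can be done
None
```

The housing is home against the end stop, the green start button has been fully pressed, and the job is handed in at about 19 s of the 61 s allowed.

**What I did:**
- With the fingertips I pushed the housing's dry far cheek to centre and straighten it.
- I then pushed it slowly from its dry rear end down the lane until the force rose to about 15 N at the stop.
- With closed fingers I pressed the button, then raised the arm clear.

**Last checks:**
- **Home:** the front edge lies on the expected stop line to about 1 px and is square.
- **Lane:** halfway down, the gaps to the rails were about 7 mm near and 11 mm far. At the end, dark gaps were still visible to both rails.
- **Button:** the spring force tapered off over about 6–7 mm on release, and the press bottomed out solidly, so it was well past the 4 mm needed.
- **Clear:** the tool is at 250 mm height and the force reads about zero.

**What disagreed or fell short:**
- The camera fits put the station about 4 mm below bench height. I used the stated heights instead.
- The button press peaked at about 50 N, harder than the roughly 5 N it needed.
- One retreat command was refused for a mistyped row and I repeated it.
- I had used all 12 picture views by the end, so the final checks are by image code only. A top-view comparison, taken with the arm still over the button, showed changes around the arm, its shadow and the housing. One 10-pixel patch near the left-hand green prototype I took to be shadow, and I did not check it further.

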